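# Flick the index disc and brake it on the mark

### The job

Try out the bearing of the white index disc: with a fingertip against its brass peg (never gripping the peg), flick the disc so that it spins on by itself, untouched, for at least three seconds at no less than a quarter turn per second. Then brake it with a fingertip so that it comes to rest, at the first stop, with its red mark within the green arc beside the disc; do not stop it elsewhere and nudge it there, and do not let it run down. Finish with the fingertip still resting lightly on the stopped disc, holding it, and leave the loose parts around it alone.

Things in the scene. Friction and masses are not known exactly. Their poses are not given: they have to be found in the camera images.
- index_base: Aluminium base, bolted down: round plate 256 mm across, 18 mm thick, with a 110 mm square shelf on its +y side (out to y = 220 mm) carrying two loose parts up to 32 mm tall. Origin: on the disc's axis at the bench surface; z up; x points from the axis to the middle of the green arc. Placed anywhere mid-bench, turned up to 70 degrees either way.
- disc_centre (a point): Axis of the white plastic disc at its flat top face, 44 mm above the bench. Disc 200 mm across, 10 mm thick, 0.36 to 0.59 kg; top flat and clear from radius 60 to 98 mm, brass hub 48 mm across and 7 mm high in the middle. From 3 rad/s it runs down by itself in some 8 to 17 s; a fingertip pressed lightly on the flat top stops it almost at once.
- arc_mid (a point): Middle of the fixed green arc outside the rim: radius 105 to 123 mm from the disc's axis, spanning 15 degrees either side of its middle, top level with the disc's top.
- red_mark (a point): Outer end of the radial red stripe (10 mm wide, radius 58 to 98 mm) on the disc's top face; this point is at radius 95 mm and turns with the disc. The mark is in the arc when its bearing from the axis is within 15 degrees of the arc's middle.
- peg_top (a point): Top centre of the upright brass peg fixed on the disc, 12 mm thick, standing 28 mm above the disc's top, at radius 50 mm, exactly opposite the red mark; turns with the disc. To be pushed sideways, not gripped.
- index_disc (a joint): Angle of the disc in rad, growing counter-clockwise seen from above; turns either way without end on a light bearing. 0 when the red mark is exactly opposite the green arc's middle (so the mark is at the arc's middle at pi, -pi, 3 pi, ...). Starts at rest between -0.9 and 0.9.
- collet: Loose brass collet, 24 mm across, 32 mm tall, standing on the base's shelf; leave alone. Origin under its middle.
- bushing: Loose steel bushing, 28 mm across, 20 mm tall, standing on the base's shelf; leave alone. Origin under its middle.
- micrometer_head: Loose steel micrometer head standing on the bench, 22 mm across, 75 mm tall; leave alone. Origin under its middle.
- vise_block: Loose brass mini vise, 60 x 45 x 36 mm; leave alone. Origin under its middle.
- drill_chuck: Loose dark drill chuck standing on the bench, 32 mm across, 42 mm tall; leave alone. Origin under its middle.
- oil_bottle: Yellow oil bottle, 36 mm across, 75 mm tall; leave alone. Origin under its middle.

How it is judged:
On the way, in this order (a step that is already met when the one before it is completed fails the run):
1. the disc spins by itself, touched by nothing, at a quarter turn per second or nearly (1.5 rad/s) or faster, either way round, for nearly three seconds (2.8 s) ((velocity of joint index_disc above 1.5 rad/s or velocity of joint index_disc below -1.5 rad/s) and contact force between index_disc and anything else below 0.05 N), for 2.8 s.
2. a fingertip has stopped the disc with the red mark within the green arc (y of red_mark in the frame of index_base between -0.0265 and 0.0265 m and x of red_mark in the frame of index_base above 0 m and velocity of joint index_disc between -0.05 and 0.05 rad/s and contact force between the fingers and index_disc above 0.3 N), for 0.2 s.
At the end, for the whole second after the job is handed in: The disc is at rest (under 0.05 rad/s), the red mark's bearing within 16 degrees of the green arc's middle, and the fingers rest on the disc with 0.3 to 40 N (all of step 2 and contact force between the fingers and index_disc below 40 N); the arm keeps its last pose, push and grip.
It fails at once if once flicked (disc more than 3.6 rad from joint zero) the disc comes to a stop, by hand or by itself, with the red mark outside the green arc ((value of joint index_disc above 3.6 rad or value of joint index_disc below -3.6 rad) and velocity of joint index_disc between -0.05 and 0.05 rad/s and not (y of red_mark in the frame of index_base between -0.0265 and 0.0265 m and x of red_mark in the frame of index_base above 0 m)).
It fails at once if the peg is gripped between the fingers (horizontal distance between the grasp point and peg_top below 0.007 m and distance between the grasp point and peg_top below 0.014 m and contact force between the fingers and index_disc above 0.5 N).
It fails at once if a loose part around the disc is lifted or shifted by more than 15 mm (distance of any of collet, bushing, micrometer_head, vise_block, drill_chuck, oil_bottle from where it was at the start of the episode above 0.015 m).
It also fails if it takes over 54 s, if anything falls off the work surface, if the arm or the gripper's body presses on something with over 40 N, if the wrist force passes 120 N, or if a joint passes its speed limit or range.

### The arm

A 7-joint arm with a two-finger parallel gripper is mounted at the origin on the work surface. World frame = base frame: x ahead of the robot, y to its left, z up, the work surface at z = 0. Lengths are in m, angles in rad, forces in N, time in s.
With the tool pointing down it reaches from about 0.425 to 0.95 m from the base axis. Payload 16.7 kg.
Tool frame: the origin (TCP) lies midway between the tips of the shut fingers; the grasp point (between the pads) lies 19 mm behind it; z points along the fingers, y is the direction in which the jaws open and shut (so a half turn about z gives the same grasp; the last joint's range is limited). The gripper opens to 94 mm and grips with 3 to 60 N. Pads are 16 mm wide; open, the fingers measure 119 mm over their backs; the gripper's body (75 mm by 177 mm) begins 78 mm behind the grasp point.
Start: joints at [1.161, 0.426, 0.074, 1.606, -0.034, 1.111, -0.067], TCP at [0.174, -0.652, 0.176] pointing down, gripper open.
Joint ranges: [-2.85, 2.85], [-0.5, 2.14], [-1.23, 1.37], [0.21, 2.46], [-1.02, 4.16], [0.16, 2.05], [-2.73, 2.73]. Speed limits (rad/s): [1.89, 1.89, 2.39, 2.39, 3.01, 3.01, 3.01].

### API

Orientations are given as a unit quaternion [x, y, z, w].
In Python, from cell import monitor, read_camera, camera_params, job gives the robot as it stands.
- The arm moves only by the tool apply_moves, never from a script. Its arguments are lists of equal length, an entry for each row: "translation": the shift along the world's x, y, z in m, a list of three; "turn": the turn about the world's z in degrees. A call has 1 to 5 rows; each row shifts and turns the commanded pose from where the row before left it; what a row does not reach is not made up. A row lasts 1/12 s, in which the tool goes at most 41.7 mm and 7.16 degrees, less where a joint would pass 70% of its speed; a pose out of reach is approached as far as the arm can. A call is refused whole if a number of a shift passes 0.0417 or a number of a turn 7.16, either way. A call with a gripper value outside its range is refused whole. "jaw" is the opening in per cent of the stroke, from 0 (shut) to 100 (fully open), set as the call begins (left out, the last holds). The fingers move at their own pace and stop on an object; the grip force is fixed at half the most. Time passes only in rows, so rows that do not move let the fingers close. It gives the time, the measured TCP pose, the force and the opening at its end, in the units of the state.
- monitor.get_state(): the state, without advancing time (a new reading comes with each control period).
- read_camera(name): name is "side" or "top" or "wrist"; returns the picture (480x640x3 uint8, red, green, blue); there is no depth.
- camera_params(name): a dict with "fx", "fy", "cx", "cy" (pixels), "rvec" (rotation vector, rad) and "tvec" (3), from world to camera coordinates, as OpenCV has them. Camera axes: x right, y down, z forward; pixel columns grow to the right and rows downward; lengths in m; the calibration is good to about 2 mm. A picture is of the moment at which its call begins: read the wrist's pose just before it. camera_params takes no time and is no camera call; for the wrist camera it gives the pose at the moment of the call.
- job.job_done(): hands the job in, once; it reports no verdict.
The state is a dict: "time": time; "qpos": joint angles; "joint_vel": joint speeds; "joint_efforts": joint torques, N m; "position": TCP position; "tool_rot": TCP orientation; "force": force on the tool from outside, world axes, zero at the start; "ft_torque": the same for the moment, N m; "finger_gap": opening from 0.0 (shut) to 1.0 (fully open).
Only numpy, scipy, OpenCV 4.12 (cv2) and the standard library are available. Lean on these libraries where they do the work, as an engineer would, in place of code of your own. Each camera call takes 0.05 s, during which the arm holds its last target.

## Working session

There is one attempt and no reset: what is moved stays moved. The work goes in short steps, Python scripts to look and compute and a tool call to move; the robot and the scene stay as the last step left them, time stands still between calls to the robot, and variables do not carry over. Pictures are saved under pics/ and viewed, and the job is handed in when it is done.

Besides the shell and the picture viewer there is one more tool, called after "Call:" by a JSON object that holds its "name" and its "arguments", one argument or row to a line. apply_moves: Moves the arm, as the interface text tells. Its arguments: {"type":"object","properties":{"translation":{"type":"array","items":{"type":"array","items":{"type":"number"}}},"turn":{"type":"array","items":{"type":"number"}},"jaw":{"type":"number"}},"required":["translation","turn"]}

```bash
mkdir -p pics; ls
python3 - <<'E'
from cell import monitor, read_camera, camera_params, job
import cv2
s=monitor.get_state();print(s)
for n in ("top","side"):
    im=read_camera(n);cv2.imwrite(f"pics/{n}0.png",im[:,:,::-1]);print(n,camera_params(n))
print(monitor.get_state()["time"])
E
```

```text
pics
{'time': 0.0, 'qpos': array([ 1.16053123,  0.42674409,  0.07385064,  1.60663679, -0.03408589,
        1.11076449, -0.06708546]), 'joint_vel': array([ 0.00141579,  0.00098152, -0.00199632, -0.00052166,  0.00026666,
       -0.002015  ,  0.00090919]), 'joint_efforts': array([ 1.27369512e-04, -9.35840893e+01,  3.66616733e+00, -4.54200196e+01,
       -4.88689158e-02,  2.04056402e-02,  1.42746649e-04]), 'position': array([ 0.1738645 , -0.65172257,  0.17495442]), 'tool_rot': array([ 9.91512772e-01,  1.30007708e-01, -1.38094361e-04, -6.31803256e-04]), 'force': array([-0.00454959,  0.82283993,  0.37991677]), 'ft_torque': array([-0.01559821,  0.0051431 ,  0.0241574 ]), 'finger_gap': 0.9979256953574263}
top {'fx': 444.1345116900217, 'fy': 444.1345116900217, 'cx': 315.679350756827, 'cy': 231.7852099065654, 'rvec': array([ 2.20726267, -2.14442578,  0.08287827]), 'tvec': array([-0.00664624,  0.53994391,  1.08302782])}
side {'fx': 503.539938111626, 'fy': 503.539938111626, 'cx': 325.24172843385156, 'cy': 241.89342655706224, 'rvec': array([ 0.59647308, -2.76625055,  0.95248333]), 'tvec': array([0.46868366, 0.22094198, 0.94425506])}
0.1
```

View pics/top0.png

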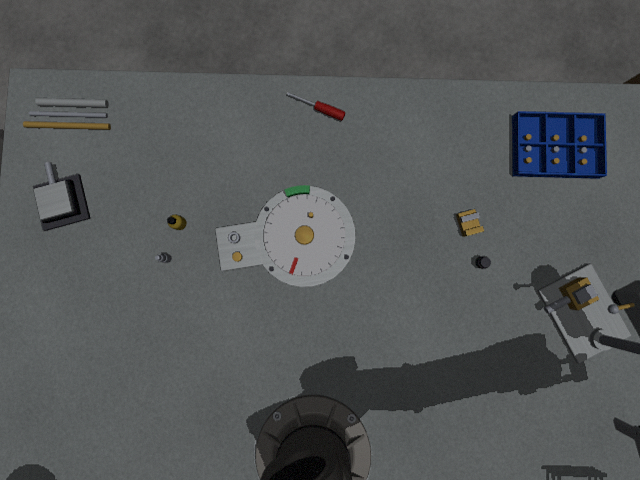

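View pics/side0.png

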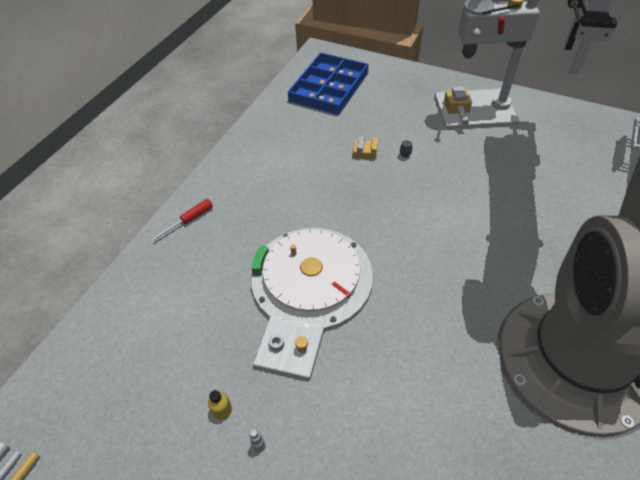

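```bash
cat > h.py <<'E'
import numpy as np, cv2
from cell import monitor, read_camera, camera_params, job
def ray(name,uv,z,P=None):
    P=P or camera_params(name)
    R,_=cv2.Rodrigues(P["rvec"]);t=np.array(P["tvec"])
    d=R.T@np.array([(uv[0]-P["cx"])/P["fx"],(uv[1]-P["cy"])/P["fy"],1]);c=-R.T@t
    return c+d*(z-c[2])/d[2]
def proj(name,p,P=None):
    P=P or camera_params(name)
    R,_=cv2.Rodrigues(P["rvec"]);q=R@np.array(p)+P["tvec"]
    return q[0]/q[2]*P["fx"]+P["cx"],q[1]/q[2]*P["fy"]+P["cy"]
E
python3 - <<'E'
import cv2,numpy as np
im=cv2.imread("pics/top0.png")
cv2.imwrite("pics/top0c.png",cv2.resize(im[170:300,210:370],None,fx=5,fy=5,interpolation=cv2.INTER_NEAREST)[:600,:800])
im=cv2.imread("pics/side0.png")
cv2.imwrite("pics/side0c.png",cv2.resize(im[220:370,240:390],None,fx=4,fy=4,interpolation=cv2.INTER_NEAREST))
E
```

```text
(no output)
```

View pics/top0c.png

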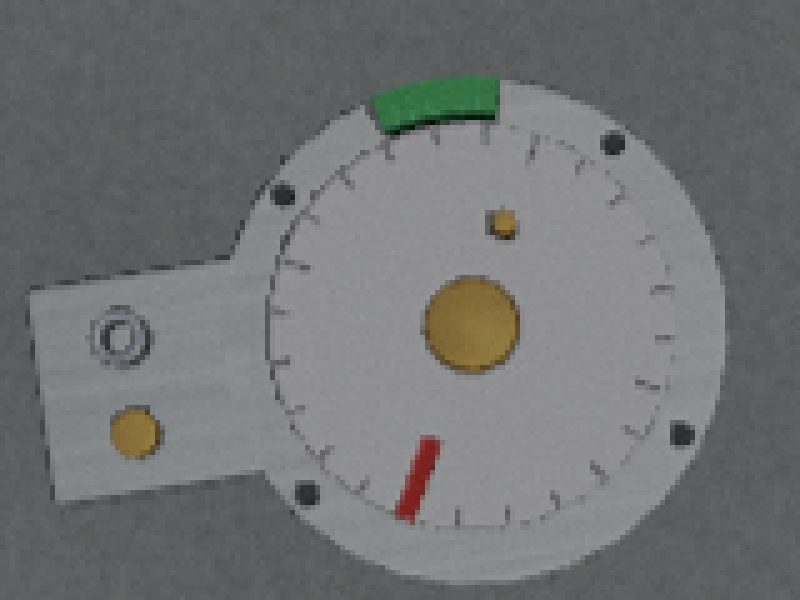

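View pics/side0c.png

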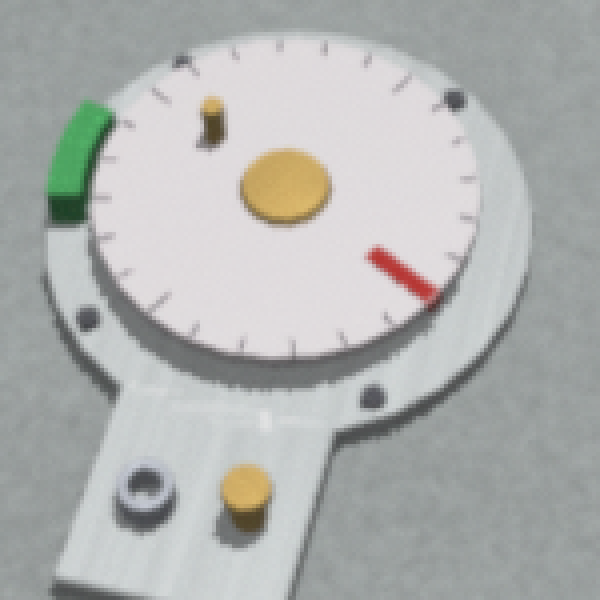

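Run:
```python
from h import *
g=lambda x,y:(210+x/5-0.4,170+y/5-0.4)
gs=lambda x,y:(240+x/4-0.4,220+y/4-0.4)
c=ray("top",g(472,323),.051);print("hub",c, ray("side",gs(286,185),.051))
c=c[:2]
for n,uv,z in (("redend",g(405,520),.044),("redin",g(431,438),.044),("peg",g(504,222),.072),("GoL",g(373,96),.044),("GoR",g(500,78),.044),("GiL",g(385,130),.044),("GiR",g(500,116),.044),("shelfcorners",g(28,292),.018),("",g(57,500),.018)
 ):
    p=ray("top",uv,z);d=p[:2]-c;print(n,p,np.hypot(*d),np.degrees(np.arctan2(d[1],d[0])))
c=ray("side",gs(286,185),.051)[:2]
for n,uv,z in (("redend",gs(435,300),.044),("peg",gs(212,104),.072),("GoR",gs(92,100),.044),("GoL",gs(50,194),.044)):
    p=ray("side",uv,z);d=p[:2]-c;print(n,p,np.hypot(*d),np.degrees(np.arctan2(d[1],d[0])))
# rim fit in both: white bright
for n in("top","side"):
    a=np.linspace(0,2*np.pi,9)
    print(n,[tuple(round(v) for v in proj(n,(*(np.array([.5,0])+0*1),.044)))])
# small parts
for n,uv,z in (("oil",(176,221),.075),("mic",(161,257),.075),("chuck",(482,262),.042),("vise",(470,222),.036)): print(n,ray("top",uv,z))
```

```text
hub [0.53085851 0.03684499 0.051     ] [0.5288276  0.03868512 0.051     ]
redend [0.43481186 0.06653241 0.044     ] 0.10053010119319361 162.8239444552347
redin [0.47481892 0.05524252 0.044     ] 0.058982231790325794 161.8252363716817
peg [0.57797954 0.02238495 0.072     ] 0.049289798095031444 -17.05968841757151
GoL [0.6419826  0.08929141 0.044     ] 0.12287876450270488 25.265562089267007
GoR [0.6527002  0.02708438 0.044     ] 0.12223202136113918 -4.5801223635982575
GiL [0.62525584 0.08280312 0.044     ] 0.10499050758960915 25.959523754927147
GiR [0.6338001  0.02651288 0.044     ] 0.1034588008121951 -5.731506581668718
shelfcorners [0.54256615 0.26069444 0.018     ] 0.22415540830796837 87.00607637616515
 [0.4393212  0.24131607 0.018     ] 0.22402567513981594 114.11703589624118
redend [0.43423885 0.06702608 0.044     ] 0.09874331174183484 163.32057815821037
peg [0.57833444 0.02135922 0.072     ] 0.05245105940564345 -19.288502477283494
GoR [0.64956858 0.0262619  0.044     ] 0.12137841358528675 -5.874577693883871
GoL [0.63949728 0.08864527 0.044     ] 0.12142402704073582 24.296074819707766
top [(319, 247)]
side [(332, 259)]
oil [0.55176415 0.34139558 0.075     ]
mic [0.46531641 0.37217292 0.075     ]
chuck [ 0.47632762 -0.39664944  0.042     ]
vise [ 0.57377052 -0.36960267  0.036     ]
```

Run:
```python
from h import *
im=read_camera("wrist");cv2.imwrite("pics/w0.png",im[:,:,::-1])
for uv in ((540,290),(590,265),(635,330),(580,360),(595,337),(640,345)):print(uv,ray("top",uv,0.02)[:2],ray("top",uv,0.2)[:2])
print(proj("side",monitor.get_state()["position"]),proj("top",monitor.get_state()["position"]))
for n in("top","side"):
  P=camera_params(n);R,_=cv2.Rodrigues(P["rvec"]);print(n,-R.T@P["tvec"],R[2])
print(ray("side",(460,110),.02),ray("side",(510,100),.02))
```

```text
(540, 290) [ 0.41224064 -0.54697959] [ 0.41819701 -0.45771976]
(590, 265) [ 0.47721557 -0.67089661] [ 0.47257719 -0.56143099]
(635, 330) [ 0.32206782 -0.77684876] [ 0.34272769 -0.65010668]
(580, 360) [ 0.24622436 -0.64169705] [ 0.27925119 -0.53699268]
(595, 337) [ 0.3023325  -0.67923195] [ 0.32621039 -0.56840718]
(640, 345) [ 0.28641807 -0.78788192] [ 0.31289095 -0.65934078]
(np.float64(565.2274689854585), np.float64(71.75020810774436)) (np.float64(629.7544369419643), np.float64(411.23118949945507))
top [4.48769528e-01 4.28306602e-04 1.12389439e+00] [ 0.08245387  0.00770626 -0.99656509]
side [0.24084339 0.56240358 0.88645024] [ 0.2704118  -0.55651548 -0.78560039]
[ 0.39349171 -0.61885559  0.02      ] [ 0.27840622 -0.71727813  0.02      ]
```

View pics/w0.png

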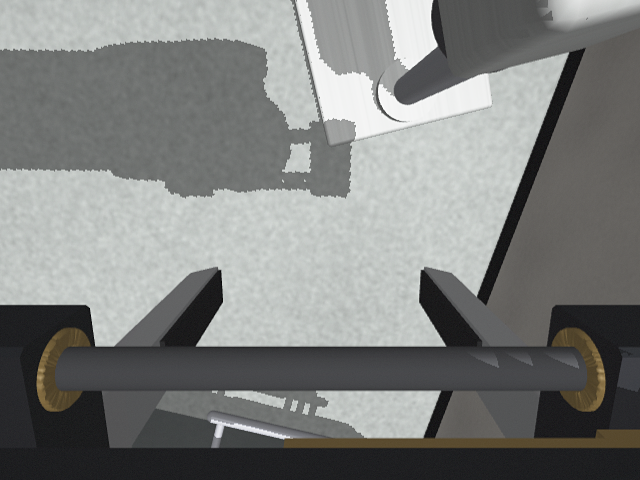

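Call:
{"name": "apply_moves", "arguments": {
  "translation": [
    [0.0, 0.04, 0.0],
    [0.0, 0.04, 0.0],
    [0.005, 0.04, 0.0],
    [0.01, 0.04, 0.0],
    [0.02, 0.036, 0.0]
  ],
  "turn": [0, 0, 0, 0, 0],
  "jaw": 0
}}

```text
time: 0.57
position: [0.2072, -0.454, 0.1754]
tool_rot: [0.992, 0.129, -0.0, -0.0]
force: [1.1, -1.1, -0.2]
finger_gap: 0.687
```

Call:
{"name": "apply_moves", "arguments": {
  "translation": [
    [0.02, 0.036, 0.0],
    [0.025, 0.033, 0.0],
    [0.025, 0.033, 0.0],
    [0.025, 0.033, 0.0],
    [0.025, 0.033, 0.0]
  ],
  "turn": [0, 0, 0, 0, 0]
}}

```text
time: 0.98
position: [0.3296, -0.2863, 0.1759]
tool_rot: [0.992, 0.13, 0.0, 0.0]
force: [1.2, -1.7, 0.8]
finger_gap: 0.328
```

Call:
{"name": "apply_moves", "arguments": {
  "translation": [
    [0.025, 0.033, 0.0],
    [0.025, 0.033, 0.0],
    [0.025, 0.033, 0.0],
    [0.025, 0.033, 0.0],
    [0.025, 0.033, 0.0]
  ],
  "turn": [0, 0, 0, 0, 0]
}}

```text
time: 1.4
position: [0.4548, -0.1213, 0.1758]
tool_rot: [0.992, 0.13, 0.0, 0.0]
force: [1.0, -1.5, 0.3]
finger_gap: 0.011
```

Call:
{"name": "apply_moves", "arguments": {
  "translation": [
    [0.025, 0.026, -0.02],
    [0.025, 0.026, -0.03],
    [0.025, 0.027, -0.03],
    [0.0, 0.0, -0.03],
    [0.0, 0.0, 0.0]
  ],
  "turn": [0, 0, 0, 0, 0]
}}

```text
time: 1.82
position: [0.5207, -0.0485, 0.0678]
tool_rot: [0.991, 0.131, -0.003, -0.001]
force: [-2.1, -0.5, -0.8]
finger_gap: 0.002
```

Run:
```python
from h import *
print(monitor.get_state()["position"])
im=read_camera("side");cv2.imwrite("pics/s1.png",im[:,:,::-1])
im=read_camera("top");cv2.imwrite("pics/t1.png",im[:,:,::-1])
s=monitor.get_state();print(s["qpos"],s["force"],s["position"],proj("side",s["position"]))
```

```text
[ 0.52067935 -0.0484989   0.06779116]
[ 0.33579499  0.33919919 -0.42928242  2.01380057  0.18833449  0.82887591
 -1.51000742] [ 0.48630262 -0.47064937  0.11455916] [ 0.52215543 -0.05050609  0.07234224] (np.float64(331.9708248763214), np.float64(229.3368402566657))
```

View pics/s1.png

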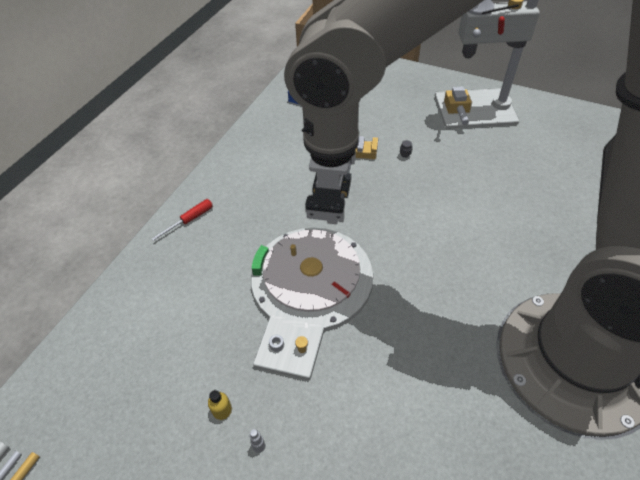

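View pics/t1.png

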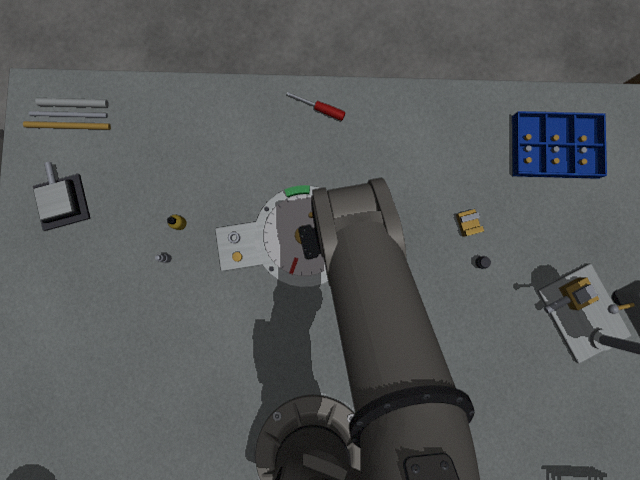

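Run:
```python
import cv2
im=cv2.imread("pics/s1.png")
cv2.imwrite("pics/s1c.png",cv2.resize(im[150:320,240:400],None,fx=3.5,fy=3.5,interpolation=cv2.INTER_CUBIC))
```

```text
(no output)
```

View pics/s1c.png

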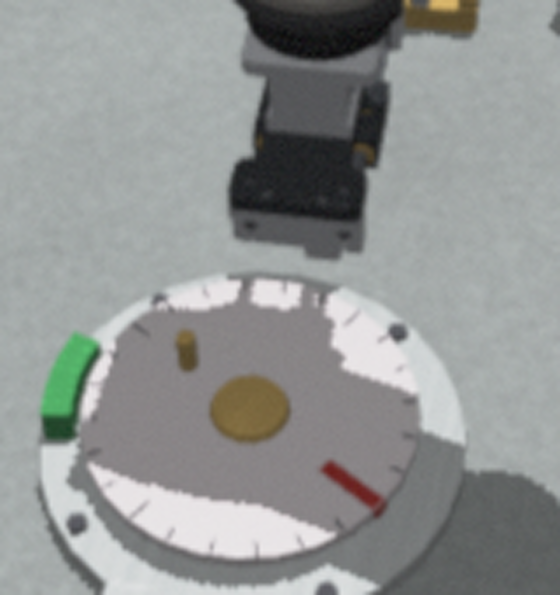

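Run:
```python
from h import *
im=cv2.imread("pics/s1.png")
cv2.imwrite("pics/s1d.png",cv2.resize(im[190:250,295:365],None,fx=9,fy=9,interpolation=cv2.INTER_NEAREST))
im=read_camera("wrist");cv2.imwrite("pics/w1.png",im[:,:,::-1])
s=monitor.get_state();print(s["position"],proj("wrist",s["position"]),proj("wrist",[.53,.0375,.051]),s["tool_rot"])
```

```text
[ 0.52301871 -0.05095828  0.07355199] (np.float64(321.1764315050663), np.float64(266.72550560330285)) (np.float64(178.44895862849228), np.float64(206.9195035927249)) [ 9.91557148e-01  1.29670357e-01 -1.29688799e-04  5.91351699e-05]
```

View pics/s1d.png

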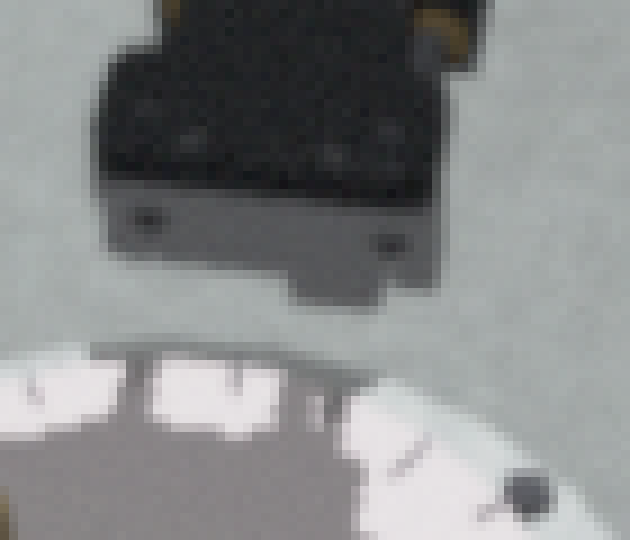

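View pics/w1.png

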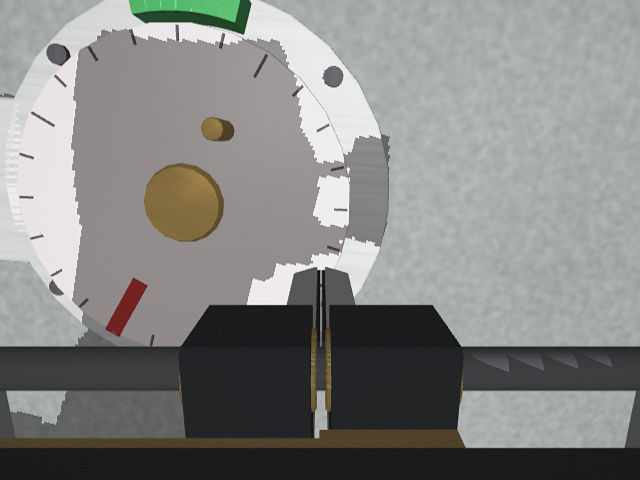

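Run:
```python
from h import *
s=monitor.get_state();im=read_camera("side");cv2.imwrite("pics/s2.png",im[:,:,::-1])
print(s["time"],s["position"],proj("side",s["position"]),s["joint_vel"].round(3))
im=im[:,:,::-1]
cv2.imwrite("pics/s2d.png",cv2.resize(im[190:250,295:365],None,fx=9,fy=9,interpolation=cv2.INTER_NEAREST))
```

```text
1.9667 [ 0.52301871 -0.05095828  0.07355199] (np.float64(331.68002354593267), np.float64(228.68871063913207)) [ 0.013 -0.027 -0.001 -0.011 -0.    -0.003 -0.001]
```

View pics/s2d.png

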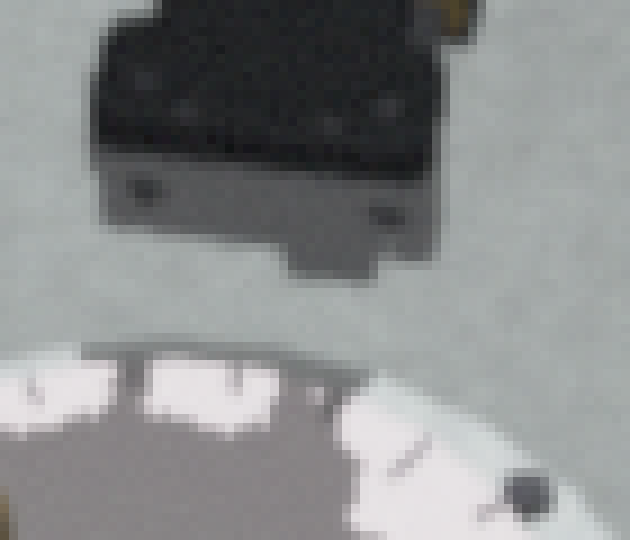

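```bash
python3 - <<'E'
from h import *
p=monitor.get_state()["position"]
for dz in (-.016,0,.016,.05): print(dz,proj("wrist",p+[0,0,dz]),proj("side",p+[0,0,dz]))
for q in ([.53,-.0625,.044],[.53,-.0905,.018]): print(proj("side",q))
E
python3 - <<'E'
import cv2
im=cv2.imread("pics/w1.png")
cv2.imwrite("pics/w1c.png",cv2.resize(im[250:330,270:370],None,fx=7,fy=7,interpolation=cv2.INTER_NEAREST))
E
```

```text
-0.016 (np.float64(321.2409302851646), np.float64(258.58536756271667)) (np.float64(331.5487354056857), np.float64(233.10450744429687))
0 (np.float64(321.2924780259791), np.float64(266.7250484325191)) (np.float64(331.4937350082674), np.float64(228.28124636207735))
0.016 (np.float64(321.351956687047), np.float64(276.1170666277949)) (np.float64(331.4374095300161), np.float64(223.34178228657035))
0.05 (np.float64(321.51467115617135), np.float64(301.81060490208876)) (np.float64(331.313093842032), np.float64(212.43991524727733))
(np.float64(331.02055640994774), np.float64(232.66519427816857))
(np.float64(336.2707502769795), np.float64(231.15356559106363))
```

View pics/w1c.png

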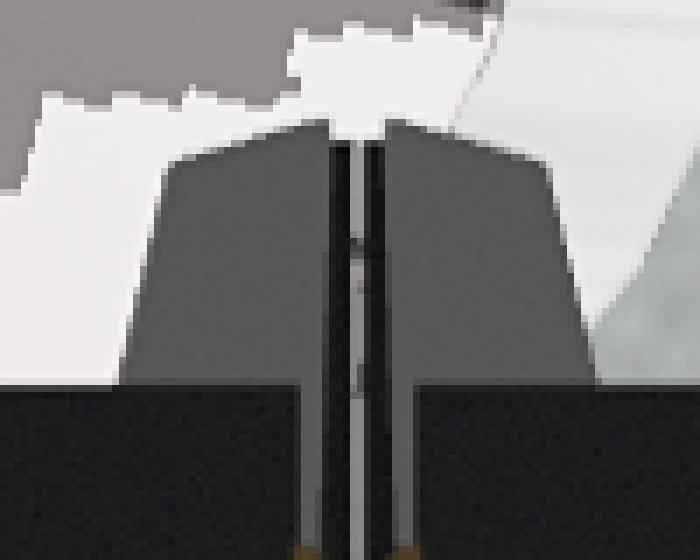

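```bash
cat >> h.py <<'E'
def overlay(name,im,c,pts=(),P=None):
    im=np.ascontiguousarray(im)
    for r,z,col in ((.1,.044,(0,0,255)),(.128,.018,(255,0,0)),(.024,.051,(0,255,0))):
        a=np.linspace(0,2*np.pi,73)
        q=np.array([proj(name,(c[0]+r*np.cos(t),c[1]+r*np.sin(t),z),P) for t in a])
        cv2.polylines(im,[np.round(q*16).astype(np.int32)],True,col,1,cv2.LINE_AA,4)
    return im
E
python3 - <<'E'
from h import *
c=(.530,.0375)
a=overlay("top",cv2.imread("pics/top0.png"),c)[170:300,240:370]
b=overlay("side",cv2.imread("pics/side0.png"),c)[215:345,240:370]
w=overlay("wrist",cv2.imread("pics/w1.png"),c)[0:400,0:400]
cv2.imwrite("pics/ov.png",np.hstack([cv2.resize(x,(400,400),interpolation=cv2.INTER_CUBIC) for x in(a,b)]))
cv2.imwrite("pics/ovw.png",w)
E
```

```text
(no output)
```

View pics/ov.png

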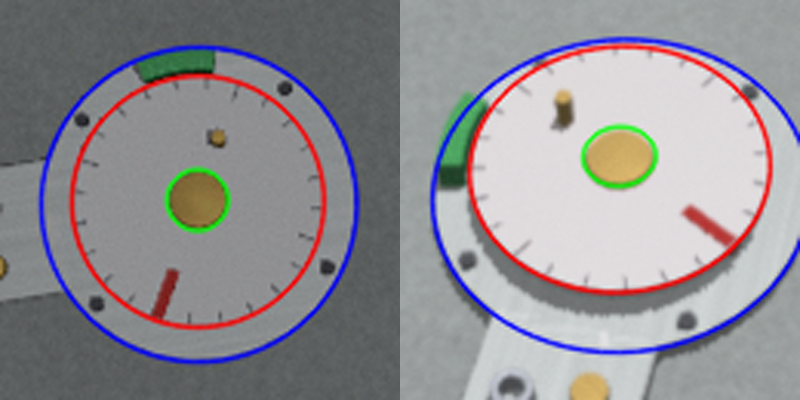

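View pics/ovw.png

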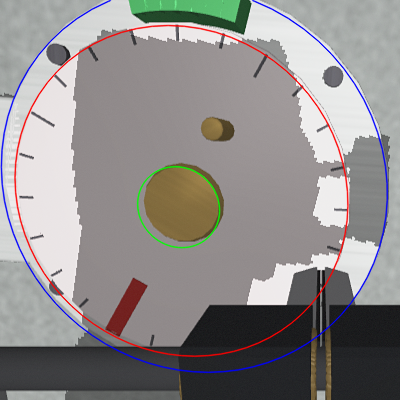

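Call:
{"name": "apply_moves", "arguments": {
  "translation": [
    [0, 0, 0],
    [0, 0, 0]
  ],
  "turn": [0, 0]
}}

```text
time: 2.18
position: [0.5238, -0.0512, 0.0743]
tool_rot: [0.992, 0.129, 0.001, 0.0]
force: [-0.3, 0.3, -0.1]
finger_gap: 0.004
```

Run:
```python
from h import *
s=monitor.get_state();im=read_camera("side")[:,:,::-1]
print(s["time"],s["position"],proj("side",s["position"]),s["joint_vel"].round(3))
im=np.ascontiguousarray(im)
u,v=proj("side",s["position"]);cv2.circle(im,(round(u),round(v)),1,(0,0,255),-1)
cv2.imwrite("pics/s3d.png",cv2.resize(im[170:250,295:365],None,fx=7,fy=7,interpolation=cv2.INTER_NEAREST))
```

```text
2.1833 [ 0.5238107  -0.0512005   0.07428186] (np.float64(331.380563007408), np.float64(228.2674396199859)) [-0.006  0.008 -0.     0.001  0.002 -0.005 -0.002]
```

View pics/s3d.png

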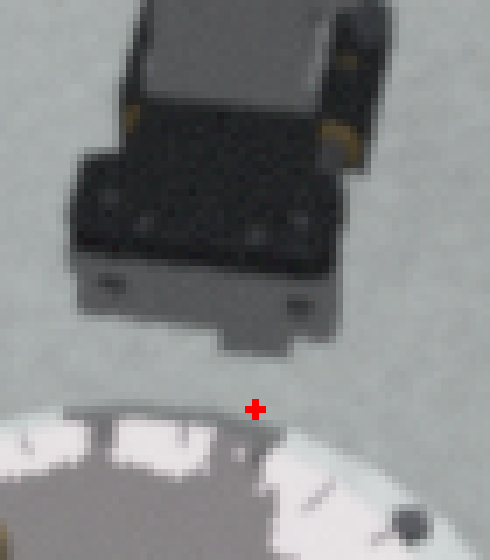

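Run:
```python
from h import *
s=monitor.get_state();P=camera_params("wrist")
from scipy.spatial.transform import Rotation as Rr
R=Rr.from_quat(s["tool_rot"]);p=s["position"]
for dx in(-.008,.008):
  for dy in (-.047,0,.047):
    for dz in (0,-.02): print(dx,dy,dz,np.round(proj("wrist",p+R.apply([dx,dy,dz]),P),1),np.round(proj("side",p+R.apply([dx,dy*.25,dz])),1))
Rc,_=cv2.Rodrigues(P["rvec"]);print(R.inv().apply(-Rc.T@P["tvec"]-p),R.inv().apply(Rc[2]))
```

```text
-0.008 -0.047 0 [236.2 280.5] [334.3 233.2]
-0.008 -0.047 -0.02 [227.9 293.7] [334.3 227. ]
-0.008 0 0 [321.2 280.5] [335.2 228.9]
-0.008 0 -0.02 [321.3 293.8] [335.2 222.7]
-0.008 0.047 0 [406.3 280.6] [336.  224.6]
-0.008 0.047 -0.02 [414.6 293.9] [336.1 218.4]
0.008 -0.047 0 [234.8 252.5] [326.7 232.2]
0.008 -0.047 -0.02 [226.2 263.2] [326.6 226.1]
0.008 0 0 [321.3 252.6] [327.6 227.9]
0.008 0 -0.02 [321.3 263.3] [327.5 221.8]
0.008 0.047 0 [407.8 252.7] [328.6 223.7]
0.008 0.047 -0.02 [416.4 263.4] [328.5 217.5]
[ 0.06538983 -0.00027612 -0.20879659] [-2.27436198e-01 -5.07523252e-04  9.73792852e-01]
```

Call:
{"name": "apply_moves", "arguments": {
  "translation": [
    [0.006, 0.009, -0.01],
    [0, 0, -0.01],
    [0, 0, 0]
  ],
  "turn": [0, 0, 0]
}}

```text
time: 2.48
position: [0.5283, -0.0414, 0.0515]
tool_rot: [0.991, 0.13, -0.001, -0.0]
force: [-1.0, 0.0, 0.4]
finger_gap: 0.005
```

Call:
{"name": "apply_moves", "arguments": {
  "translation": [
    [0, 0, -0.002],
    [0, 0, -0.002],
    [0, 0, -0.002],
    [0, 0, -0.002],
    [0, 0, 0]
  ],
  "turn": [0, 0, 0, 0, 0]
}}

```text
time: 2.9
position: [0.529, -0.0415, 0.0445]
tool_rot: [0.992, 0.13, -0.0, -0.0]
force: [0.1, -0.9, -0.2]
finger_gap: 0.006
```

Call:
{"name": "apply_moves", "arguments": {
  "translation": [
    [0, 0, -0.001],
    [0, 0, -0.001],
    [0, 0, -0.001],
    [0, 0, 0]
  ],
  "turn": [0, 0, 0, 0]
}}

```text
time: 3.23
position: [0.5291, -0.0414, 0.0415]
tool_rot: [0.992, 0.13, -0.0, -0.0]
force: [-0.3, -0.5, 0.3]
finger_gap: 0.007
```

Run:
```python
from h import *
s=monitor.get_state();im=read_camera("side")[:,:,::-1]
print(s["time"],s["position"],s["force"])
cv2.imwrite("pics/s4d.png",cv2.resize(im[170:270,255:375],None,fx=6,fy=6,interpolation=cv2.INTER_NEAREST))
```

```text
3.2333 [ 0.52907909 -0.0413678   0.04154819] [-0.2885717  -0.48804355  0.3404585 ]
```

View pics/s4d.png

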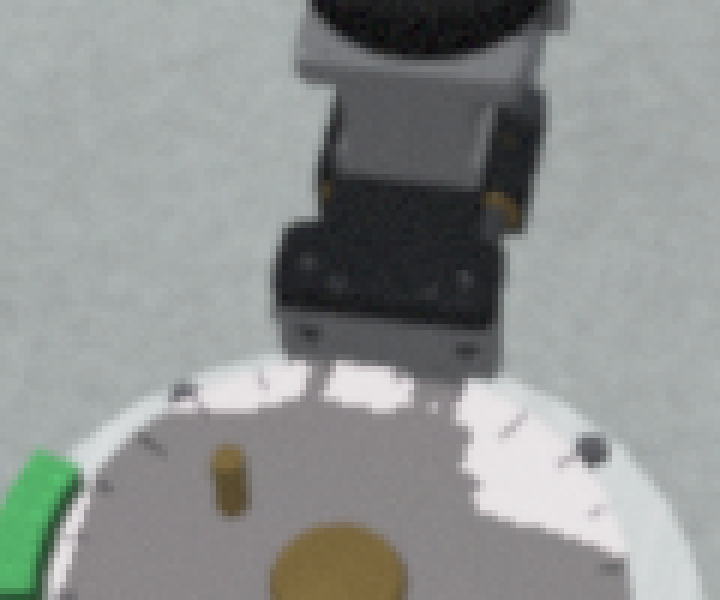

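Call:
{"name": "apply_moves", "arguments": {
  "translation": [
    [0, 0, -0.002],
    [0, 0, -0.002],
    [0, 0, -0.002],
    [0, 0, 0]
  ],
  "turn": [0, 0, 0, 0]
}}

```text
time: 3.62
position: [0.5289, -0.0414, 0.0352]
tool_rot: [0.992, 0.13, -0.0, -0.0]
force: [0.0, -0.6, 0.3]
finger_gap: 0.005
```

Run:
```python
from h import *
s=monitor.get_state();im=read_camera("wrist")[:,:,::-1]
print(s["time"],s["position"],s["force"])
cv2.imwrite("pics/w4.png",im)
```

```text
3.6167 [ 0.52889486 -0.04137126  0.03522207] [ 0.02363723 -0.56841517  0.33366363]
```

View pics/w4.png

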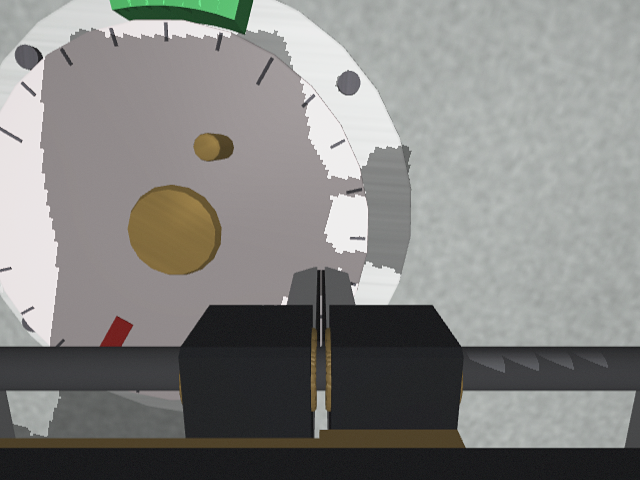

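Call:
{"name": "apply_moves", "arguments": {
  "translation": [
    [0, 0, -0.003],
    [0, 0, -0.003],
    [0, 0, -0.003],
    [0, 0, -0.002],
    [0, 0, 0]
  ],
  "turn": [0, 0, 0, 0, 0]
}}

```text
time: 4.08
position: [0.5288, -0.0413, 0.0241]
tool_rot: [0.992, 0.13, -0.0, -0.0]
force: [-0.3, -0.8, 0.9]
finger_gap: 0.003
```

Call:
{"name": "apply_moves", "arguments": {
  "translation": [
    [0, 0, -0.002],
    [0, 0, -0.001],
    [0, 0, -0.001],
    [0, 0, 0]
  ],
  "turn": [0, 0, 0, 0]
}}

```text
time: 4.42
position: [0.5291, -0.0414, 0.0205]
tool_rot: [0.992, 0.13, -0.0, -0.0]
force: [-0.9, 0.3, -0.5]
finger_gap: 0.005
```

Call:
{"name": "apply_moves", "arguments": {
  "translation": [
    [0, 0, -0.001],
    [0, 0, -0.001],
    [0, 0, 0]
  ],
  "turn": [0, 0, 0]
}}

```text
time: 4.67
position: [0.5291, -0.0413, 0.0185]
tool_rot: [0.992, 0.13, -0.0, -0.0]
force: [-0.7, 0.5, -0.6]
finger_gap: 0.008
```

Call:
{"name": "apply_moves", "arguments": {
  "translation": [
    [0, 0, -0.001],
    [0, 0, 0]
  ],
  "turn": [0, 0]
}}

```text
time: 4.83
position: [0.5291, -0.0413, 0.0176]
tool_rot: [0.992, 0.13, -0.0, -0.0]
force: [-1.1, -0.5, -0.3]
finger_gap: 0.005
```

Call:
{"name": "apply_moves", "arguments": {
  "translation": [
    [0, 0, -0.001],
    [0, 0, 0]
  ],
  "turn": [0, 0]
}}

```text
time: 5.0
position: [0.5291, -0.0414, 0.0166]
tool_rot: [0.992, 0.13, -0.0, -0.0]
force: [0.2, 1.1, -0.5]
finger_gap: 0.008
```

Call:
{"name": "apply_moves", "arguments": {
  "translation": [
    [0, 0, -0.001],
    [0, 0, 0]
  ],
  "turn": [0, 0]
}}

```text
time: 5.17
position: [0.5291, -0.0414, 0.0155]
tool_rot: [0.992, 0.13, -0.0, -0.0]
force: [-0.0, -0.6, -0.4]
finger_gap: 0.007
```

Call:
{"name": "apply_moves", "arguments": {
  "translation": [
    [0, 0, -0.001],
    [0, 0, 0]
  ],
  "turn": [0, 0]
}}

```text
time: 5.33
position: [0.5291, -0.0414, 0.0146]
tool_rot: [0.992, 0.13, -0.0, -0.0]
force: [-0.7, -1.4, -1.0]
finger_gap: 0.005
```

Call:
{"name": "apply_moves", "arguments": {
  "translation": [
    [0, 0, -0.001],
    [0, 0, 0]
  ],
  "turn": [0, 0]
}}

```text
time: 5.5
position: [0.5303, -0.0414, 0.0144]
tool_rot: [0.992, 0.13, 0.001, 0.0]
force: [0.5, -0.5, 10.3]
finger_gap: 0.007
```

Run:
```python
from h import *
s=monitor.get_state();im=read_camera("side")[:,:,::-1]
print(s["time"],s["position"],s["force"])
cv2.imwrite("pics/s5d.png",cv2.resize(im[170:270,255:375],None,fx=6,fy=6,interpolation=cv2.INTER_NEAREST))
im=read_camera("wrist")[:,:,::-1]
cv2.imwrite("pics/w5.png",im)
```

```text
5.5 [ 0.53028891 -0.04137365  0.01443823] [ 0.54944685 -0.46405728 10.25017678]
```

View pics/s5d.png

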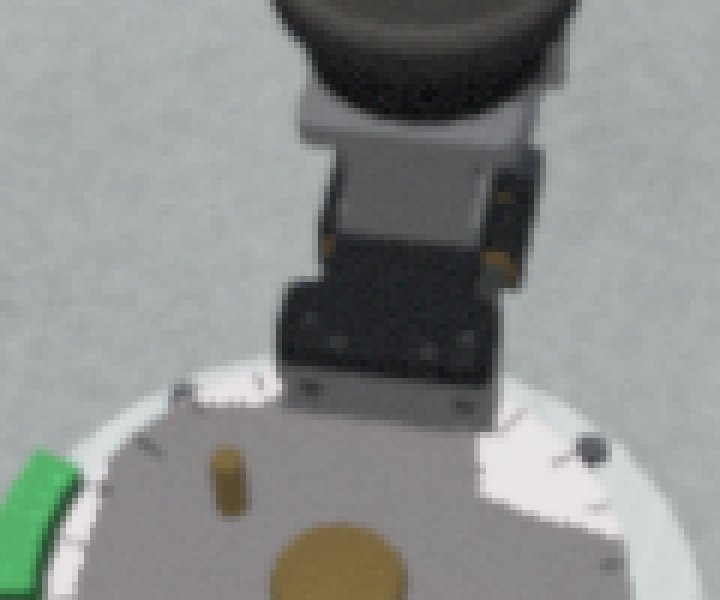

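View pics/w5.png

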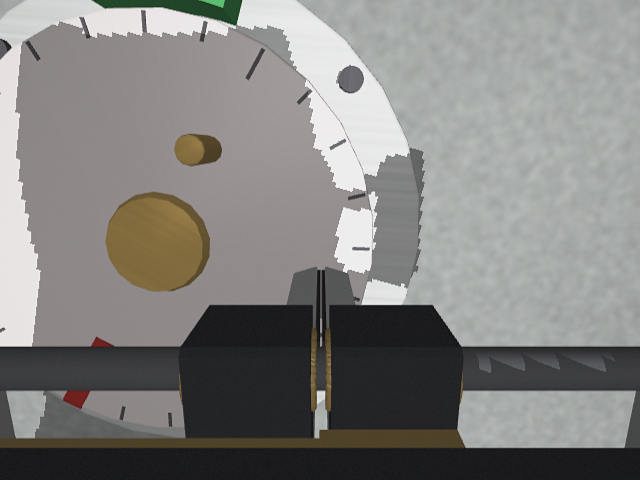

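Call:
{"name": "apply_moves", "arguments": {
  "translation": [
    [0, 0, 0.012],
    [0.018, 0.012, 0],
    [0.018, 0.013, 0],
    [0.018, 0.013, 0],
    [0, 0, 0]
  ],
  "turn": [0, 0, 0, 0, 0]
}}

```text
time: 6.02
position: [0.5863, -0.0003, 0.0267]
tool_rot: [0.991, 0.131, 0.001, -0.001]
force: [-0.9, 0.7, -0.0]
finger_gap: 0.002
```

Call:
{"name": "apply_moves", "arguments": {
  "translation": [
    [0, 0, 0],
    [0, 0, 0]
  ],
  "turn": [0, 0]
}}

```text
time: 6.18
position: [0.5826, -0.0037, 0.0258]
tool_rot: [0.992, 0.13, -0.0, 0.0]
force: [-0.4, -0.1, -0.5]
finger_gap: 0.009
```

Run:
```python
from h import *
s=monitor.get_state();im=read_camera("side")[:,:,::-1]
print(s["time"],s["position"],s["force"])
cv2.imwrite("pics/s6d.png",cv2.resize(im[170:320,240:390],None,fx=4,fy=4,interpolation=cv2.INTER_NEAREST))
im=read_camera("wrist")[:,:,::-1]
cv2.imwrite("pics/w6.png",im)
```

```text
6.1833 [ 0.58255935 -0.00373542  0.02583475] [-0.37622964 -0.10168999 -0.53902935]
```

View pics/s6d.png

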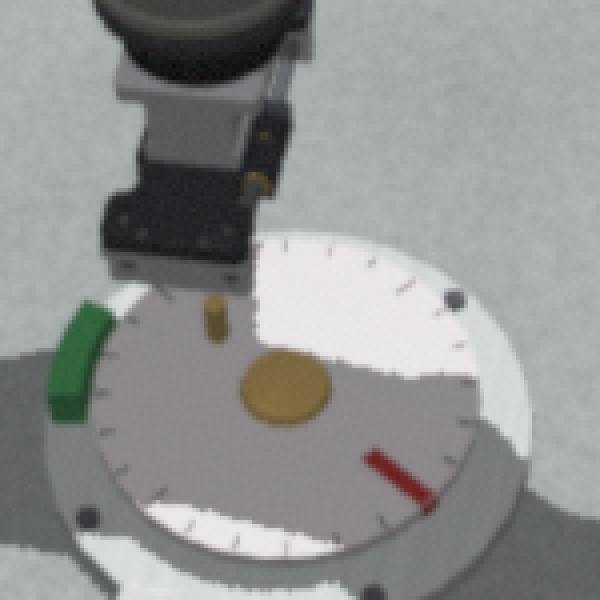

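View pics/w6.png

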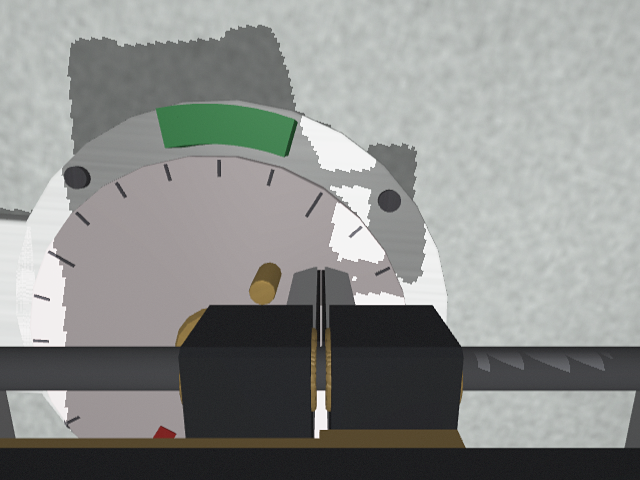

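Call:
{"name": "apply_moves", "arguments": {
  "translation": [
    [0.0005, 0.007, 0],
    [0.001, 0.008, 0],
    [0.0007, 0.0113, 0],
    [-0.0032, 0.0153, 0],
    [-0.0084, 0.0142, 0]
  ],
  "turn": [0, 0, 0, 0, 0]
}}

```text
time: 6.7
position: [0.5744, 0.0543, 0.0258]
tool_rot: [0.992, 0.13, 0.0, -0.0]
force: [-0.2, 0.0, -0.2]
finger_gap: 0.006
```

Call:
{"name": "apply_moves", "arguments": {
  "translation": [
    [0, -0.003, 0.03],
    [0, -0.015, 0.03],
    [-0.005, -0.02, 0]
  ],
  "turn": [0, 0, 0]
}}

```text
time: 6.95
position: [0.5719, 0.018, 0.0907]
tool_rot: [0.991, 0.132, 0.003, -0.0]
force: [-0.1, -0.7, 0.4]
finger_gap: 0.002
```

```bash
cat >> h.py <<'E'
C=np.array([.530,.0375]);ARC=10.2
def mark(im):
    """red stripe bearing rel to arc mid (deg, ccw), from side picture RGB"""
    im=im.astype(int);m=(im[...,0]>1.7*im[...,1])&(im[...,0]>1.7*im[...,2])&(im[...,0]>60)
    v,u=np.nonzero(m);pts=[]
    for a,b in zip(u,v):
        p=ray("side",(a,b),.044)[:2]-C
        if .05<np.hypot(*p)<.105: pts.append(p)
    if len(pts)<8: return None,len(pts)
    q=np.mean(pts,axis=0)
    return (np.degrees(np.arctan2(q[1],q[0]))-ARC+180)%360-180,len(pts)
E
python3 - <<'E'
from h import *
print(mark(cv2.imread("pics/side0.png")[:,:,::-1]))
for i in range(6):
    s=monitor.get_state();im=read_camera("side")
    print(s["time"],mark(im),s["position"].round(3),s["force"].round(1))
cv2.imwrite("pics/s7.png",im[:,:,::-1])
E
```

```text
(np.float64(153.1619555995378), 66)
6.95 (np.float64(-80.9816359087916), 52) [0.572 0.018 0.091] [-0.1 -0.7  0.4]
7.0 (np.float64(-68.6717558982347), 53) [0.57  0.012 0.088] [ 0.7 -4.7 -0.8]
7.05 (np.float64(-56.40294876861165), 49) [0.569 0.013 0.087] [-0.3 -0.3  0.1]
7.1 (np.float64(-44.20220789920552), 45) [0.569 0.014 0.086] [ 0.2 -0.1 -0.9]
7.15 (np.float64(-32.02560602779204), 55) [0.569 0.015 0.086] [-0.4  0.3 -0.5]
7.2 (np.float64(-19.81781266441945), 59) [0.569 0.016 0.085] [0.8 0.7 0.6]
```

View pics/s7.png

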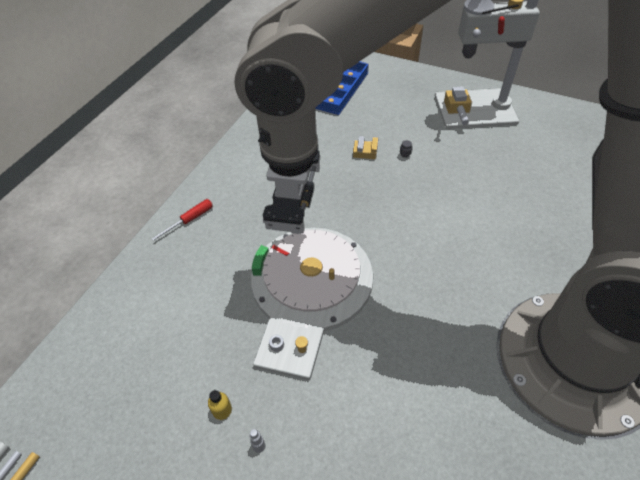

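Call:
{"name": "apply_moves", "arguments": {
  "translation": [
    [-0.01, -0.014, 0],
    [-0.01, -0.015, 0],
    [-0.01, -0.015, 0],
    [-0.008, -0.012, 0],
    [0, 0, 0]
  ],
  "turn": [0, 0, 0, 0, 0]
}}

```text
time: 7.67
position: [0.5292, -0.0431, 0.085]
tool_rot: [0.992, 0.129, -0.001, 0.0]
force: [-0.1, -0.2, 0.8]
finger_gap: 0.004
```

Run:
```python
from h import *
for i in range(20):
    s=monitor.get_state();im=read_camera("side")
    print(s["time"],mark(im),s["position"].round(4))
cv2.imwrite("pics/w8.png",read_camera("wrist")[:,:,::-1])
```

```text
7.6667 (np.float64(90.2845234410114), 74) [ 0.5292 -0.0431  0.085 ]
7.7167 (np.float64(101.67686887492766), 76) [ 0.5302 -0.0417  0.0853]
7.7667 (np.float64(113.31256474440738), 72) [ 0.5309 -0.0408  0.0855]
7.8167 (np.float64(124.42600965794969), 70) [ 0.5312 -0.0403  0.0855]
7.8667 (np.float64(135.7467014502106), 62) [ 0.5313 -0.0402  0.0856]
7.9167 (np.float64(146.82346810450377), 68) [ 0.5312 -0.0402  0.0855]
7.9667 (np.float64(157.85782232309344), 63) [ 0.5312 -0.0404  0.0856]
8.0167 (np.float64(168.57979266106167), 64) [ 0.5311 -0.0406  0.0856]
8.0667 (np.float64(179.29717330131552), 61) [ 0.531  -0.0408  0.0856]
8.1167 (np.float64(-170.13412196550755), 58) [ 0.531  -0.0409  0.0856]
8.1667 (np.float64(-159.73908515017283), 61) [ 0.5309 -0.0411  0.0856]
8.2167 (np.float64(-149.31967518408467), 58) [ 0.5309 -0.0412  0.0856]
8.2667 (np.float64(-139.02592519323878), 59) [ 0.5308 -0.0414  0.0857]
8.3167 (np.float64(-128.99832504484257), 59) [ 0.5308 -0.0414  0.0857]
8.3667 (np.float64(-118.94414502505828), 53) [ 0.5308 -0.0415  0.0857]
8.4167 (np.float64(-109.1123411356675), 54) [ 0.5308 -0.0415  0.0857]
8.4667 (np.float64(-99.35995765726229), 56) [ 0.5308 -0.0416  0.0857]
8.5167 (np.float64(-89.82969744489448), 50) [ 0.5308 -0.0416  0.0857]
8.5667 (np.float64(-80.12115346028996), 50) [ 0.5308 -0.0416  0.0857]
8.6167 (np.float64(-70.43565243856416), 54) [ 0.5308 -0.0416  0.0857]
```

View pics/w8.png

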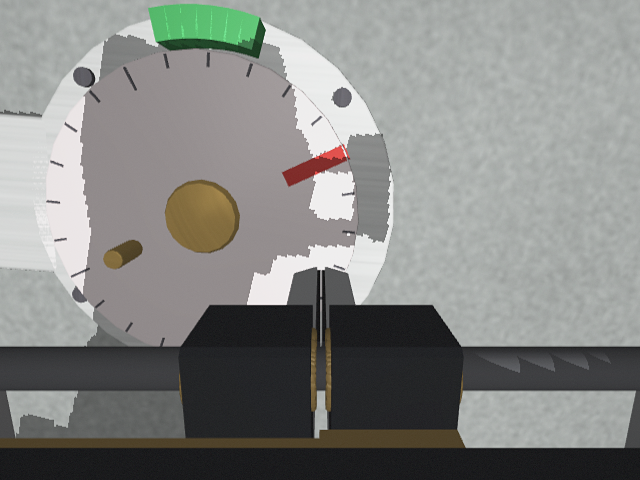

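Call:
{"name": "apply_moves", "arguments": {
  "translation": [
    [0, 0, -0.01],
    [0, 0, -0.015],
    [0, 0, -0.01],
    [0, 0, -0.005],
    [0, 0, 0]
  ],
  "turn": [0, 0, 0, 0, 0]
}}

```text
time: 9.13
position: [0.5298, -0.0415, 0.0442]
tool_rot: [0.992, 0.13, -0.001, -0.0]
force: [-1.1, 0.6, -0.3]
finger_gap: 0.003
```

Run:
```python
from h import *
for i in range(24):
    s=monitor.get_state();im=read_camera("side")
    if i%3<2: print(s["time"],mark(im),s["position"].round(4))
```

```text
9.1333 (np.float64(23.098302286695883), 60) [ 0.5298 -0.0415  0.0442]
9.1833 (np.float64(31.952921444007245), 57) [ 0.5303 -0.0414  0.045 ]
9.2833 (np.float64(49.23726652592603), 65) [ 0.531  -0.0415  0.046 ]
9.3333 (np.float64(57.833934910564125), 70) [ 0.5312 -0.0415  0.0462]
9.4333 (np.float64(75.00960283366442), 74) [ 0.5311 -0.0416  0.0462]
9.4833 (np.float64(83.5401221347949), 73) [ 0.5311 -0.0416  0.0462]
9.5833 (np.float64(100.04384326751102), 73) [ 0.531  -0.0416  0.046 ]
9.6333 (np.float64(108.15061700763903), 75) [ 0.5309 -0.0416  0.046 ]
9.7333 (np.float64(124.56004789028503), 69) [ 0.5309 -0.0416  0.0459]
9.7833 (np.float64(132.651545353296), 64) [ 0.5308 -0.0416  0.0458]
9.8833 (np.float64(148.37319067157392), 68) [ 0.5308 -0.0416  0.0457]
9.9333 (np.float64(156.26468617705092), 60) [ 0.5308 -0.0416  0.0457]
10.0333 (np.float64(171.5126447391317), 63) [ 0.5307 -0.0415  0.0457]
10.0833 (np.float64(178.92347209449133), 61) [ 0.5308 -0.0416  0.0457]
10.1833 (np.float64(-165.82423844967454), 55) [ 0.5307 -0.0415  0.0457]
10.2333 (np.float64(-158.9879777944144), 58) [ 0.5307 -0.0416  0.0457]
```

Call:
{"name": "apply_moves", "arguments": {
  "translation": [
    [0, 0, -0.008],
    [0, 0, -0.006],
    [0, 0, -0.004],
    [0, 0, -0.002],
    [0, 0, 0]
  ],
  "turn": [0, 0, 0, 0, 0]
}}

```text
time: 10.75
position: [0.5303, -0.0414, 0.0249]
tool_rot: [0.992, 0.13, -0.001, -0.0]
force: [-0.1, -0.2, -0.1]
finger_gap: 0.007
```

Run:
```python
from h import *
for i in range(10):
    s=monitor.get_state();im=read_camera("side")
    print(s["time"],mark(im),s["position"].round(4),s["force"].round(1))
```

```text
10.75 (np.float64(-88.35885368649873), 29) [ 0.5303 -0.0414  0.0249] [-0.1 -0.2 -0.1]
10.8 (np.float64(-82.0466968204093), 29) [ 0.5305 -0.0415  0.0253] [-0.3  0.4  0.3]
10.85 (np.float64(-75.5038596843468), 31) [ 0.5307 -0.0415  0.0256] [ 0.3 -0.4  0.2]
10.9 (np.float64(-69.50388829278249), 31) [ 0.5308 -0.0415  0.0258] [-0.6  0.5 -0.2]
10.95 (np.float64(-63.33219141087814), 39) [ 0.5309 -0.0415  0.0258] [-0.2  0.3  0.5]
11.0 (np.float64(-57.12119355466373), 49) [ 0.5309 -0.0416  0.0259] [0.2 0.1 0.6]
11.05 (np.float64(-50.983116646115235), 50) [ 0.5309 -0.0416  0.0259] [ 1.2  0.2 -0.3]
11.1 (np.float64(-45.03191224270165), 51) [ 0.5309 -0.0416  0.0259] [ 0.4  0.8 -0.4]
11.15 (np.float64(-39.00969904497623), 48) [ 0.5309 -0.0416  0.0259] [-0.6  0.1  0.1]
11.2 (np.float64(-33.11043030925998), 49) [ 0.5308 -0.0416  0.0258] [-0.5  0.4  0. ]
```

Call:
{"name": "apply_moves", "arguments": {
  "translation": [
    [0, 0, -0.004],
    [0, 0, -0.003],
    [0, 0, -0.001],
    [0, 0, 0]
  ],
  "turn": [0, 0, 0, 0]
}}

```text
time: 11.58
position: [0.5304, -0.0415, 0.0172]
tool_rot: [0.992, 0.13, -0.0, -0.0]
force: [0.5, 0.1, -0.7]
finger_gap: 0.007
```

Run:
```python
from h import *
for i in range(26):
    s=monitor.get_state();im=read_camera("side")
    if i%2==0 or i>22: print(s["time"],mark(im),s["position"].round(4),s["force"].round(1))
cv2.imwrite("pics/s9.png",im[:,:,::-1])
```

```text
11.5833 (np.float64(11.352464745880923), 60) [ 0.5304 -0.0415  0.0172] [ 0.5  0.1 -0.7]
11.6833 (np.float64(22.070078822228737), 56) [ 0.5307 -0.0415  0.0176] [ 0.1  0.6 -0.5]
11.7833 (np.float64(32.8503172401914), 60) [ 0.5308 -0.0415  0.0177] [0.2 0.9 0.4]
11.8833 (np.float64(43.56801398186394), 64) [ 0.5308 -0.0416  0.0178] [-0.5  0.6 -0.1]
11.9833 (np.float64(54.00582275744219), 69) [ 0.5309 -0.0416  0.0178] [-0.1 -0.   1.1]
12.0833 (np.float64(64.40482605632792), 71) [ 0.5308 -0.0416  0.0177] [-0.9  0.1 -0. ]
12.1833 (np.float64(74.68442214366178), 74) [ 0.5308 -0.0416  0.0177] [-0.   0.7 -0.8]
12.2833 (np.float64(84.653058563037), 74) [ 0.5308 -0.0416  0.0177] [-0.2 -0.6  0.7]
12.3833 (np.float64(94.30032212528852), 80) [ 0.5308 -0.0415  0.0177] [-0.2 -0.2  0.2]
12.4833 (np.float64(103.64202447227638), 78) [ 0.5308 -0.0415  0.0177] [ 1.5 -0.8  0.1]
12.5833 (np.float64(113.49051747616863), 76) [ 0.5308 -0.0416  0.0177] [-0.4  0.1 -0. ]
12.6833 (np.float64(122.6300605007691), 69) [ 0.5308 -0.0416  0.0177] [ 0.1 -0.3 -0. ]
12.7333 (np.float64(127.11896679102125), 70) [ 0.5308 -0.0416  0.0177] [ 0.1 -0.7 -0.1]
12.7833 (np.float64(131.67764822688173), 69) [ 0.5307 -0.0416  0.0177] [-0.3  0.6  0.4]
12.8333 (np.float64(136.15524718085152), 67) [ 0.5308 -0.0416  0.0177] [-0.2 -0.2  0. ]
```

View pics/s9.png

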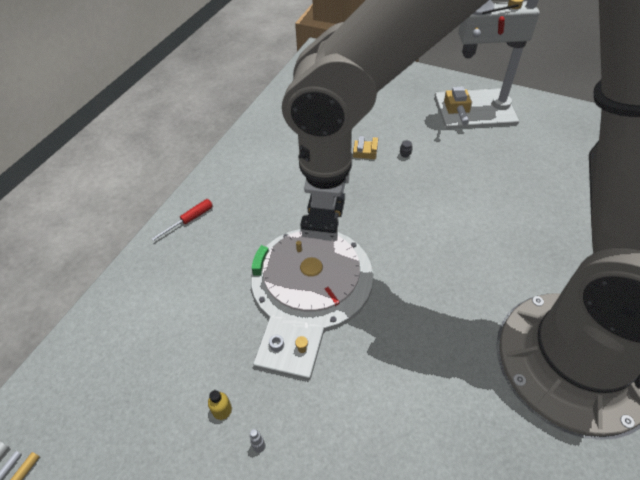

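```bash
cat > mon.py <<'E'
import sys
from h import *
from scipy.integrate import solve_ivp
from scipy.optimize import least_squares
n=int(sys.argv[1]); stop=float(sys.argv[2])
try: D=[tuple(x) for x in np.loadtxt("d.txt")]
except Exception: D=[(12.3833,94.300),(12.4833,103.642),(12.5833,113.49),(12.6833,122.63),(12.7333,127.119),(12.7833,131.678),(12.8333,136.155)]
for i in range(n):
    s=monitor.get_state();m,k=mark(read_camera("side"))
    if m is not None:
        if m<D[-1][1]-20: m+=360
        D.append((s["time"],m))
        if m>stop: break
np.savetxt("d.txt",D)
A=np.array(D);t0=A[0,0]
def th(p,t):
    a0,w,c,k=p; c=abs(c);k=abs(k)+1e-6;tt=np.minimum(t,np.log(1+k*w/c)/k)
    return a0+(w+c/k)*(1-np.exp(-k*tt))/k-c/k*tt
p=least_squares(lambda p:np.r_[th(p,A[:,0]-t0)-A[:,1],(abs(p[3])-.13)/.05,(abs(p[2])-6)/3],[A[0,1],95,6,.12],loss="soft_l1").x
print("p",p.round(3),"last",A[-3:],"now",monitor.get_state()["time"],monitor.get_state()["position"])
g=np.arange(t0,t0+14,.01);f=th(p,g-t0)
for a in (330,345,350,355,360,365,370,375):
    i=np.searchsorted(f,a); print(a,"t=",round(g[i],2) if i<len(g) else None, "w",round((f[i]-f[i-1])/.01,1) if i<len(g) else None)
print("final",f[-1])
E
python3 mon.py 16 300
```

```text
p [94.322 97.514  6.73   0.148] last [[ 13.5333     193.18734036]
 [ 13.5833     196.99539365]
 [ 13.6333     200.60061919]] now 13.6833 [ 0.5307711  -0.04156139  0.0177007 ]
330 t= 15.99 w 38.4
345 t= 16.41 w 33.4
350 t= 16.56 w 31.6
355 t= 16.73 w 29.7
360 t= 16.9 w 27.9
365 t= 17.09 w 25.8
370 t= 17.29 w 23.7
375 t= 17.51 w 21.5
final 401.41106862551413
```

```bash
python3 mon.py 24 300
```

```text
p [94.33  97.625  6.738  0.152] last [[ 14.7333     270.81575099]
 [ 14.7833     273.51434836]
 [ 14.8333     276.50905435]] now 14.8833 [ 0.53076187 -0.04153522  0.01769223]
330 t= 16.03 w 37.3
345 t= 16.46 w 32.1
350 t= 16.62 w 30.3
355 t= 16.79 w 28.4
360 t= 16.97 w 26.4
365 t= 17.17 w 24.3
370 t= 17.38 w 22.2
375 t= 17.62 w 19.8
final 397.58568247826986
```

Call:
{"name": "apply_moves", "arguments": {
  "translation": [
    [0, 0, -0.0008],
    [0, 0, -0.0007]
  ],
  "turn": [0, 0]
}}

```text
time: 15.05
position: [0.5308, -0.0416, 0.0161]
tool_rot: [0.992, 0.13, 0.0, -0.0]
force: [-0.1, -0.3, 0.3]
finger_gap: 0.004
```

```bash
python3 mon.py 40 325
```

```text
p [94.444 97.372  5.845  0.16 ] last [[ 15.8        322.1920939 ]
 [ 15.85       324.18079843]
 [ 15.9        326.3323491 ]] now 15.95 [ 0.53076839 -0.04156487  0.01618551]
330 t= 16.0 w 38.6
345 t= 16.42 w 33.7
350 t= 16.57 w 32.0
355 t= 16.73 w 30.3
360 t= 16.9 w 28.5
365 t= 17.08 w 26.6
370 t= 17.28 w 24.7
375 t= 17.49 w 22.6
final 406.45753922479696
```

```bash
python3 mon.py 40 349
```

```text
p [94.417 97.601  4.485  0.179] last [[ 16.45       347.06444286]
 [ 16.5        348.79442436]
 [ 16.55       350.4443898 ]] now 16.6 [ 0.53074206 -0.04154307  0.0161733 ]
330 t= 15.99 w 39.3
345 t= 16.4 w 34.7
350 t= 16.55 w 33.1
355 t= 16.7 w 31.6
360 t= 16.86 w 30.0
365 t= 17.03 w 28.3
370 t= 17.22 w 26.6
375 t= 17.41 w 24.8
final 417.2881066324793
```

Call:
{"name": "apply_moves", "arguments": {
  "translation": [
    [0, 0, -0.0015],
    [0, 0, -0.0011],
    [0, 0, 0]
  ],
  "turn": [0, 0, 0]
}}

```text
time: 16.85
position: [0.5321, -0.0416, 0.0144]
tool_rot: [0.992, 0.13, 0.001, 0.0]
force: [-0.7, 0.1, 12.3]
finger_gap: 0.004
```

Run:
```python
from h import *
for i in range(4):
    s=monitor.get_state();im=read_camera("side")
    print(s["time"],mark(im),s["position"].round(4),s["force"].round(1))
```

```text
16.85 (np.float64(-3.8154417955111626), 56) [ 0.5321 -0.0416  0.0144] [-0.7  0.1 12.3]
16.9 (np.float64(-3.860352084706193), 57) [ 0.532  -0.0415  0.0144] [-0.4 -0.9 13.6]
16.95 (np.float64(-3.860352084706193), 57) [ 0.5319 -0.0415  0.0144] [-0.   0.1 12.7]
17.0 (np.float64(-3.860352084706193), 57) [ 0.5319 -0.0415  0.0144] [-1.1 -0.4 12.7]
```

Call:
{"name": "apply_moves", "arguments": {
  "translation": [
    [0, 0, 0],
    [0, 0, 0],
    [0, 0, 0],
    [0, 0, 0],
    [0, 0, 0]
  ],
  "turn": [0, 0, 0, 0, 0]
}}

```text
time: 17.47
position: [0.5319, -0.0416, 0.0144]
tool_rot: [0.992, 0.13, 0.001, 0.0]
force: [-0.2, -0.5, 12.3]
finger_gap: 0.006
```

Run:
```python
from h import *
s=monitor.get_state();im=read_camera("side")
print(s["time"],mark(im),s["position"].round(4),s["force"].round(1))
cv2.imwrite("pics/s10.png",cv2.resize(im[170:370,190:390,::-1],None,fx=3,fy=3))
```

```text
17.4667 (np.float64(-3.860352084706193), 57) [ 0.5319 -0.0416  0.0144] [-0.2 -0.5 12.3]
```

View pics/s10.png

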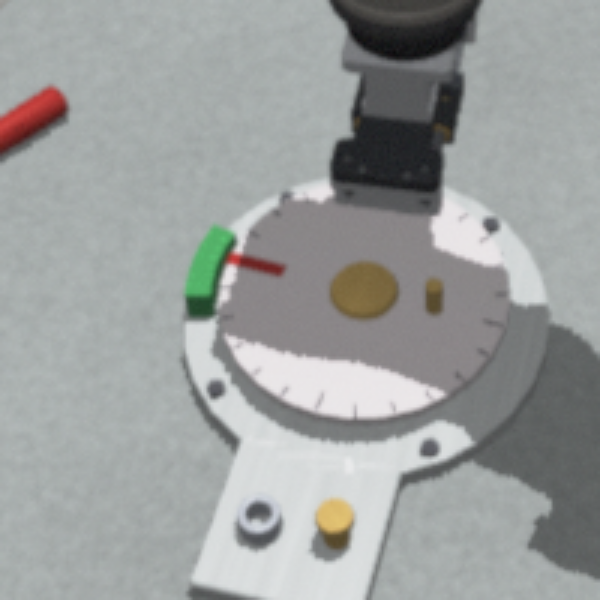

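The picture shows the red stripe at rest, pointing into the green arc (outer end near crop pixel (230,258)). The loose parts on the shelf have not moved.

```bash
python3 -c "
from cell import job
print(job.job_done())"
```

```text
the job is handed in; nothing more can be done
None
```

I flicked the disc by its peg with the shut fingertips, let it spin, then braked it from above, and it came to rest at the first stop with the red mark in the green arc. The job is handed in; no verdict was reported.

- **Spin:** the disc turned counter-clockwise at about 4.3 rad/s and then ran freely. It stayed above 1.5 rad/s for about 6 s, from roughly 6.7 to 12.8 s.
- **Brake:** I pressed the fingertip onto the flat top when the disc had slowed to about 0.55 rad/s. It stopped with the mark about 4° before the middle of the arc.
- **Last checks:** the mark did not move from the stop until 17.5 s, when I handed in. The fingertip was holding with about 12 N. The parts on the shelf looked undisturbed.

**Disagreement:** the real fingertips sat about 29 mm higher than the reported TCP. A touch on the resting disc before the flick gave contact at a reported z of 0.0145 m, where 0.044 m was expected, and the camera pictures agreed. I used that measured offset for the flick and the brake.

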